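Find the comb that fits the spindle and file it

TASK

Find the pitch of the threaded spindle that lies nearest to you, between the comb rack and the green slot: try the yellow combs from the rack on it one by one, teeth down between the prongs, until you find the one that sinks fully home, and let go of that one so that it sits in the thread by itself for a moment. Then take it again and slide it endways into the green slot under the bars, until about two thirds or more of it is inside, and leave it standing there; the other two combs must end standing in the rack, each in its own place. Do not push the cup, jar, screwdriver or wrench about.

Things in the scene. Friction and masses are not known exactly. Their poses are not given: they have to be found in the camera images.
- comb_p_mid (a point): yellow pitch comb, one of three alike but for tooth pitch (9, 12 or 15 mm; which is which is not told). Plate 190 mm long, 10 thick, 44 high, 90 g, standing on edge; teeth 5.8 mm deep below the plate over its middle 80 mm, one exactly at mid-length. Point: centre of the plate without teeth, 22 mm above its lower edge. x along the comb, y across it, z up; ends alike
- comb_q_mid (a point): another yellow pitch comb, same sizes and point as comb_p. In the rack each stands teeth down with both ends between prongs, so it is gripped there in its middle part (up to 55 mm from mid-length) and leaves straight upwards
- comb_r_mid (a point): the third yellow pitch comb, same sizes and point as comb_p
- spindle_a_seat (a point): one of three alike steel spindles lying in fixed blue stands 150 x 80 mm; they differ only in pitch (9, 12 or 15 mm, not told which). The job is the one with x below 0.70 m; the two beyond 0.75 m are stock. Thread 90 mm long, crest radius 20 mm, grooves 6.5 mm deep. Point: on top of the thread at mid-length, at crest height, 70 mm above the table, over the middle of a groove. x along the spindle, z up
- spindle_b_seat (a point): another spindle and stand, same sizes and point as spindle_a. For all three: the matching comb, middle tooth over this point, sinks until the plate's lower edge meets the crests, its centre 22 mm above this point. A wrong comb stops about 5 mm higher, on the crests
- spindle_c_seat (a point): the third spindle, same as spindle_a. On every stand, 54 mm either side of the point, a pair of prongs (10 mm thick along x, 15 mm gap, flared tips 27 mm above the point) keeps a comb upright when let go. A comb there can be gripped in its middle 90 mm or by its ends, from 62 mm off mid-length outwards
- rack: fixed wooden rack 180 x 200 mm, origin under its centre, x along the combs. Three places at y = -70, 0, +70 mm; a comb's lower edge stands on ledges 30 mm above the table, its ends (64 to 80 mm from mid-length) between prongs with a 15 mm gap, flared at the top, tips 72 mm above the table
- slot_mouth (a point): green filing slot, fixed: an upright channel 150 mm long. Point: middle of its open mouth, on the channel floor 12 mm above the table; x runs into the slot, z up. Gap 32 mm at the mouth, narrowing over 30 mm to 18 mm; closed by a wall 150 mm in. Walls 63 mm high above the floor
- slot: the same green slot; origin 12 mm below slot_mouth, same axes. Two steel bars bridge the walls 45 and 125 mm in, undersides 63 mm above the floor: a comb goes in only endways, held by the end that stays outside. Standing on its teeth in it, a comb's centre is 27.8 mm above the floor; fully in, it sticks out about 40 mm
- cup: yellow cup, loose, 80 mm across, 105 mm high, origin at the centre of its underside
- jar: glass jar with red lid, loose, 56 mm across, 70 mm high, origin at the centre of its underside
- driver: red-handled screwdriver lying on the table, loose, about 200 mm long, its axis is x
- wrench: steel wrench lying on the table, loose, about 180 mm long, its axis is x
Things that resemble listed ones, but are neither listed nor needed, are in the scene too. Leave any orange look-alike of the part that bears spindle_c_seat alone. Leave any orange look-alike of the part that bears comb_p_mid alone.

How it is judged (in metres and radians):
On the way:
1. the comb whose pitch matches the job spindle sits fully home in its thread (within 2.5 mm of full depth), let go and at rest, for 0.3 s (((world x of spindle_a_seat below 0.7 m and z of comb_q_mid in the frame of spindle_a_seat between 0.0185 and 0.0245 m and x of comb_q_mid in the frame of spindle_a_seat between -0.032 and 0.032 m and y of comb_q_mid in the frame of spindle_a_seat between -0.012 and 0.012 m and angle between the x axis of comb_q_mid and the x axis of spindle_a_seat, either way round below 0.1 rad and contact force between the fingers and comb_q below 0.05 N and linear speed of comb_q below 0.03 m/s) or (world x of spindle_b_seat below 0.7 m and z of comb_r_mid in the frame of spindle_b_seat between 0.0185 and 0.0245 m and x of comb_r_mid in the frame of spindle_b_seat between -0.032 and 0.032 m and y of comb_r_mid in the frame of spindle_b_seat between -0.012 and 0.012 m and angle between the x axis of comb_r_mid and the x axis of spindle_b_seat, either way round below 0.1 rad and contact force between the fingers and comb_r below 0.05 N and linear speed of comb_r below 0.03 m/s) or (world x of spindle_c_seat below 0.7 m and z of comb_p_mid in the frame of spindle_c_seat between 0.0185 and 0.0245 m and x of comb_p_mid in the frame of spindle_c_seat between -0.032 and 0.032 m and y of comb_p_mid in the frame of spindle_c_seat between -0.012 and 0.012 m and angle between the x axis of comb_p_mid and the x axis of spindle_c_seat, either way round below 0.1 rad and contact force between the fingers and comb_p below 0.05 N and linear speed of comb_p below 0.03 m/s))), for 0.3 s.
At the end, for the whole second after the job is handed in: The matching comb stands endways in the green slot, at rest, its centre 25 mm or more past the mouth (about two thirds inside), upright within 0.4 rad; the other two combs stand in their own rack places (within 15 mm of where they began, upright within 0.3 rad) (((world x of spindle_a_seat below 0.7 m and x of comb_q_mid in the frame of slot_mouth between 0.025 and 0.07 m and y of comb_q_mid in the frame of slot_mouth between -0.015 and 0.015 m and z of comb_q_mid in the frame of slot_mouth between 0.02 and 0.036 m and angle between the x axis of comb_q_mid and the x axis of slot_mouth, either way round below 0.2 rad and angle between comb_q_mid's own z axis and vertical below 0.4 rad and linear speed of each of comb_q, comb_r, comb_p below 0.02 m/s and distance of each of comb_r_mid, comb_p_mid from where it was at the start of the episode below 0.015 m and angle between each of comb_r_mid, comb_p_mid's own z axis and vertical below 0.3 rad) or (world x of spindle_b_seat below 0.7 m and x of comb_r_mid in the frame of slot_mouth between 0.025 and 0.07 m and y of comb_r_mid in the frame of slot_mouth between -0.015 and 0.015 m and z of comb_r_mid in the frame of slot_mouth between 0.02 and 0.036 m and angle between the x axis of comb_r_mid and the x axis of slot_mouth, either way round below 0.2 rad and angle between comb_r_mid's own z axis and vertical below 0.4 rad and linear speed of each of comb_r, comb_q, comb_p below 0.02 m/s and distance of each of comb_q_mid, comb_p_mid from where it was at the start of the episode below 0.015 m and angle between each of comb_q_mid, comb_p_mid's own z axis and vertical below 0.3 rad) or (world x of spindle_c_seat below 0.7 m and x of comb_p_mid in the frame of slot_mouth between 0.025 and 0.07 m and y of comb_p_mid in the frame of slot_mouth between -0.015 and 0.015 m and z of comb_p_mid in the frame of slot_mouth between 0.02 and 0.036 m and angle between the x axis of comb_p_mid and the x axis of slot_mouth, either way round below 0.2 rad and angle between comb_p_mid's own z axis and vertical below 0.4 rad and linear speed of each of comb_p, comb_q, comb_r below 0.02 m/s and distance of each of comb_q_mid, comb_r_mid from where it was at the start of the episode below 0.015 m and angle between each of comb_q_mid, comb_r_mid's own z axis and vertical below 0.3 rad))); the robot touches nothing.
It fails at once if the cup, jar, screwdriver or wrench is pushed more than 30 mm (distance of any of cup, jar, driver, wrench from where it was at the start of the episode above 0.03 m).
It also fails if it takes over 72 s, if anything falls off the work surface, if the arm or the gripper's body presses on something with over 40 N, if the wrist force passes 120 N, or if a joint passes its speed limit or range.

ROBOT

A 7-joint arm with a two-finger parallel gripper is mounted at the origin on the work surface. World frame = base frame: x ahead of the robot, y to its left, z up, the work surface at z = 0. Lengths are in mm, angles in rad, forces in N, time in s.
With the tool pointing down it reaches from about 400 to 875 mm from the base axis. Payload 4.4 kg.
Tool frame: the origin (TCP) lies on the centre line of the jaws, within the pads' length; the fingertips stand 11 mm ahead of it and the grasp point (between the pads) lies 8 mm behind it; z points along the fingers, y is the line along which they close (so a half turn about z gives the same grasp; the last joint's range is limited). The gripper opens to 85 mm and grips with 20 to 120 N. Pads are 22 mm wide; open, the fingers measure 114 mm over their backs; the gripper's body (76 mm by 85 mm) begins 54 mm behind the grasp point. The pads swing forward as they close: fully open they stand 13 mm farther back than shut.
Start: joints at [-1.253, 0.628, 0.038, 1.517, -0.027, 0.996, -0.02], TCP at [243.368, 602.735, 242.313] pointing down, gripper open.
Joint ranges: [-3.06, 3.06], [-0.37, 2.12], [-1.25, 1.32], [0.18, 2.47], [-1.1, 4.24], [0.23, 1.98], [-2.94, 2.94]. Speed limits (rad/s): [2.57, 2.57, 3.14, 3.14, 3.14, 3.14, 3.14].

INTERFACE

Orientations are given as a unit quaternion [x, y, z, w].
In Python, from cell import sense, viewer, job gives the robot as it stands.
- The arm moves only by the shell command python3 -m creep 'ROWS' [OPENING]. ROWS is JSON, a list that holds one entry, the list of rows, each a list of 6 numbers: the shift along the tool's x, y, z as a fraction of full scale, then the turn, a rotation vector about the tool's x, y, z as a fraction of full scale. A call has exactly 10 rows; each row is the pose to reach, as a shift and turn from the pose commanded when the call began, along the tool's axes at that moment; what a row does not reach only later rows make up. Full scale, the value 1, is 150 mm for a shift and 0.5 rad for a turn. A row lasts 1/10 s, in which the tool goes at most 50 mm and 8.59 degrees, less where a joint would pass 70% of its speed; a pose out of reach is approached as far as the arm can. A call with a number of a shift or a turn outside -1 to 1 is refused whole. A call with a gripper value outside its range is refused whole. OPENING is the opening, from -1 (shut) to 1 (fully open), set as the call begins (- or left out, the last holds). The fingers move at their own pace and stop on an object; the grip force is fixed at half the most. Time passes only in rows, so rows that repeat a pose let the fingers close, or fill a call up. It gives the time, the measured TCP pose, the force, the opening and the grip force at its end, in the units of the state.
- sense(): the state, without advancing time (a new reading comes with each control period).
- viewer.get_image(name): name is "side" or "top" or "wrist"; returns a dict with "color" (400x640x3 uint8, blue, green, red), "fov_y" (degrees; the focal length in pixels is half the picture's height over the tangent of half this angle, whatever the lens; pixels are square), "cx", "cy" (the principal point, pixels), "R" (3x3) and "t" (3): a world point X has camera coordinates R X + t. Camera axes: x right, y down, z forward; pixel columns grow to the right and rows downward; lengths in mm; the calibration is good to about 2 mm. A picture is of the moment at which its call begins. There is no depth.
- job.job_done(): hands the job in; it is judged then, once.
The state is a dict: "t": time; "joint_pos": joint angles; "qvel": joint speeds; "joint_torque": joint torques, N m; "ee_pos": TCP position; "ee_rot": TCP orientation; "wrist_force": force on the tool from outside, world axes, zero at the start; "torque": the same for the moment, N m; "opening": finger opening in mm; "grip_force": force on a finger pad.
Only numpy, scipy, OpenCV 4.12 (cv2) and the standard library are available. Lean on these libraries where they do the work, as an engineer would, in place of code of your own. Each camera call takes 0.05 s, during which the arm holds its last target. There are 200 camera calls.

## Working session

There is one attempt and no reset: what is moved stays moved. The work goes in short steps, Python scripts to look and compute and a shell command to move; the robot and the scene stay as the last step left them, time stands still between calls to the robot, and variables do not carry over. Pictures are saved under pics/ and viewed, at most 10 in all, crops included, and the job is handed in when it is done.

```bash
ls; mkdir -p pics; python3 - <<'E'
from cell import sense, viewer
import cv2
for n in ["top","side"]:
    d=viewer.get_image(n); cv2.imwrite(f"pics/{n}0.png",d["color"])
    print(n,d["fov_y"],d["cx"],d["cy"],d["R"],d["t"])
s=sense(); print({k:s[k] for k in("t","ee_pos","ee_rot","opening")})
E
```

```text
pics
top 42.034053706467425 325.2852358828983 206.1993200430593 [[ 0.02424863 -0.99970391  0.00202599]
 [-0.98627299 -0.02425386 -0.16333201]
 [ 0.16333279  0.0019624  -0.98656908]] [ -67.33865524  547.4137632  1432.84312884]
side 55.67113287141475 319.57757165623826 200.73969197607963 [[ 0.99893329 -0.04615936  0.00126347]
 [-0.02157901 -0.49083129 -0.87098736]
 [ 0.04082437  0.87003101 -0.49130379]] [-517.11178802   53.80932798 1201.85951098]
{'t': 0.1, 'ee_pos': array([243.16981233, 602.20567785, 241.4621352 ]), 'ee_rot': array([ 1.90732416e-01,  9.81641672e-01, -8.66500447e-04, -1.48543155e-04]), 'opening': 85.39013188361669}
```

View pics/top0.png

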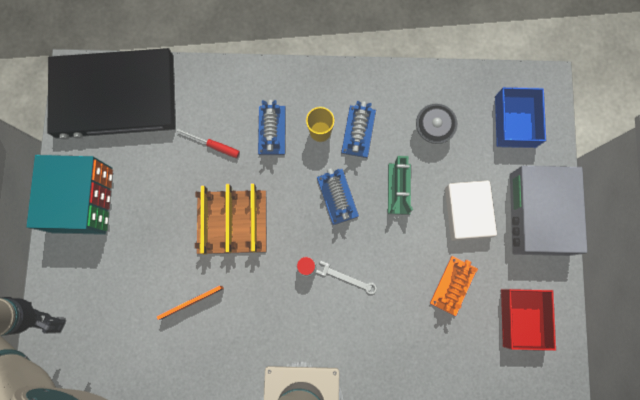

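View pics/side0.png

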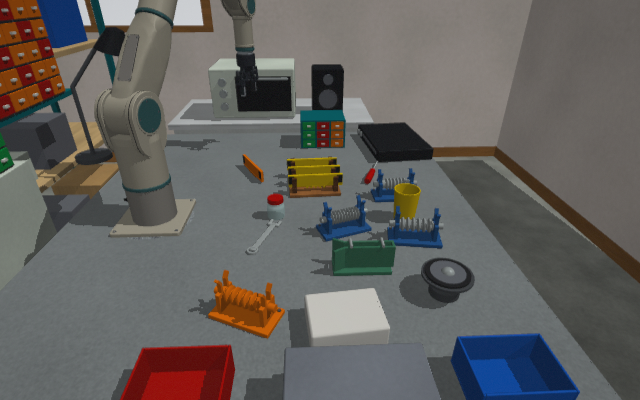

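The top view shows three yellow combs in the rack at (203,219), (228,218) and (253,217). The job spindle is at (338,195), the stock spindles are at (271,127) and (359,129), and the green slot is at (400,185). Possible mix-ups are the orange plate at (190,303), the orange stand at (454,285) and the yellow cup at (320,122). I choose the yellow plates in the rack and the blue stand nearest the base.

```bash
cat > h.py <<'E'
import numpy as np, cv2
from cell import sense, viewer
from scipy.spatial.transform import Rotation as Ro
def cam(n,save=None):
    d=viewer.get_image(n)
    if save: cv2.imwrite("pics/"+save,d["color"])
    return d
def ray(d,u,v,z):
    f=200/np.tan(np.radians(d["fov_y"]/2)); R=np.array(d["R"]);t=np.array(d["t"])
    r=R.T@np.array([(u-d["cx"])/f,(v-d["cy"])/f,1]); c=-R.T@t
    return c+r*(z-c[2])/r[2]
def proj(d,X):
    f=200/np.tan(np.radians(d["fov_y"]/2)); p=np.array(d["R"])@np.array(X,float)+d["t"]
    return np.array([d["cx"]+f*p[0]/p[2],d["cy"]+f*p[1]/p[2]])
def blobs(img,lo,hi,amin=60):
    m=cv2.inRange(cv2.cvtColor(img,cv2.COLOR_BGR2HSV),np.array(lo),np.array(hi))
    c,_=cv2.findContours(m,cv2.RETR_EXTERNAL,cv2.CHAIN_APPROX_NONE)
    return [k for k in c if cv2.contourArea(k)>amin]
def state():
    s=sense(); R=Ro.from_quat(s["ee_rot"]).as_matrix(); yaw=np.arctan2(R[1,1],R[0,1])
    print("t",s["t"],"pos",s["ee_pos"].round(1),"yaw(y axis)",yaw.round(3),"z",R[:,2].round(3),"op",round(s["opening"],1),"grip",s["grip_force"],"F",np.round(s["wrist_force"],1)); return s,R
def shift(P):
    s,R=state(); print("shift frac",(R.T@(np.array(P)-s["ee_pos"])/150).round(3))
E
python3 - <<'E'
from h import *
d=cam("top"); im=d["color"]
for name,lo,hi,z in [("yel",(22,150,90),(34,255,255),74),("blue",(100,120,60),(120,255,255),8),("green",(65,60,40),(88,255,200),75)]:
    for c in blobs(im,lo,hi):
        r=cv2.minAreaRect(c); b=cv2.boxPoints(r); 
        m=[(b[i]+b[(i+1)%4])/2 for i in range(4)]
        P=np.array([ray(d,*q,z)[:2] for q in m]).round(0)
        print(name,np.round(r[0]),np.round(r[1],1),"ctr",ray(d,*r[0],z).round(0),"mids",P.tolist())
cr=lambda x0,y0,x1,y1:cv2.resize(im[y0:y1,x0:x1],None,fx=4,fy=4,interpolation=cv2.INTER_CUBIC)
cv2.imwrite("pics/c1.png",np.hstack([cr(190,175,275,265),cr(310,150,420,240)]))
s,R=state(); print(R.round(2))
E
```

```text
yel [202. 219.] [66.  4.] ctr [500. 287.  74.] mids [[593.0, 292.0], [500.0, 281.0], [409.0, 281.0], [500.0, 292.0]]
yel [253. 217.] [67.  5.] ctr [507. 146.  74.] mids [[602.0, 153.0], [508.0, 139.0], [415.0, 140.0], [507.0, 153.0]]
yel [228. 217.] [ 5. 67.] ctr [506. 216.  74.] mids [[506.0, 223.0], [600.0, 221.0], [506.0, 209.0], [413.0, 211.0]]
yel [320. 121.] [26. 27.] ctr [791. -31.  74.] mids [[830.0, -30.0], [792.0, -70.0], [752.0, -32.0], [790.0, 7.0]]
blue [337. 196.] [50.6 26.2] ctr [586. -88.   8.] mids [[657.0, -63.0], [599.0, -124.0], [516.0, -112.0], [573.0, -52.0]]
blue [358. 130.] [25.8 48.3] ctr [ 787. -147.    8.] mids [[793.0, -109.0], [861.0, -159.0], [780.0, -185.0], [713.0, -135.0]]
blue [278. 129.] [48. 11.] ctr [785.  91.   8.] mids [[860.0, 94.0], [785.0, 75.0], [711.0, 88.0], [785.0, 108.0]]
blue [262. 128.] [ 5. 49.] ctr [785. 142.   8.] mids [[785.0, 150.0], [862.0, 146.0], [786.0, 135.0], [710.0, 139.0]]
blue [520. 117.] [58. 49.] ctr [ 840. -633.    8.] mids [[932.0, -636.0], [842.0, -706.0], [750.0, -629.0], [839.0, -559.0]]
green [ 97. 217.] [20.7 25.2] ctr [497. 577.  75.] mids [[500.0, 605.0], [532.0, 576.0], [494.0, 548.0], [462.0, 578.0]]
green [400. 180.] [23.  5.] ctr [ 625. -260.   75.] mids [[658.0, -260.0], [625.0, -267.0], [592.0, -260.0], [625.0, -253.0]]
green [408. 178.] [28.  5.] ctr [ 630. -283.   75.] mids [[670.0, -283.0], [630.0, -290.0], [590.0, -283.0], [630.0, -276.0]]
green [397. 188.] [49. 18.] ctr [ 599. -253.   75.] mids [[669.0, -253.0], [600.0, -279.0], [530.0, -253.0], [598.0, -228.0]]
t 0.15 pos [243.2 602.3 241.6] yaw(y axis) 1.187 z [-0.001 -0.001 -1.   ] op 85.1 grip 0.0 F [-0.  -0.9  0.7]
[[-0.93  0.37 -0.  ]
 [ 0.37  0.93 -0.  ]
 [-0.   -0.   -1.  ]]
```

View pics/c1.png

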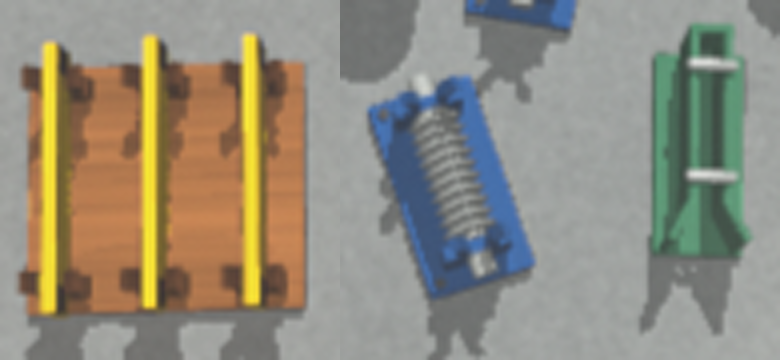

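The crop shows the three upright yellow plates in the wooden rack, the blue stand with its steel thread, and the green slot with its flared mouth at the bottom, facing the robot. All match the description. I'll set out for the rack.

```bash
python3 -m creep '[[[-0.1,-0.09,0,0,0,-0.1],[-0.25,-0.2,0,0,0,-0.25],[-0.4,-0.35,0,0,0,-0.4],[-0.55,-0.5,0,0,0,-0.55],[-0.7,-0.65,0,0,0,-0.7],[-0.8,-0.75,0,0,0,-0.8],[-0.9,-0.83,0,0,0,-0.86],[-0.97,-0.88,0,0,0,-0.88],[-1,-0.9,0,0,0,-0.88],[-1,-0.9,0,0,0,-0.88]]]' 0.2
python3 -m creep '[[[-0.1,-0.15,0,0,0,0],[-0.25,-0.35,0,0,0,0],[-0.4,-0.55,0,0,0,0],[-0.55,-0.8,0,0,0,0],[-0.7,-1,0,0,0,0],[-0.8,-1,0,0,0,0],[-0.9,-1,0,0,0,0],[-1,-1,0,0,0,0],[-1,-1,0,0,0,0],[-1,-1,0,0,0,0]]]'
python3 - <<'E'
from h import *
state(); shift([505,216,200])
E
```

```text
t: 1.15
ee_pos: [332.3, 420.9, 242.2]
ee_rot: [-0.027, 1.0, -0.0, -0.0]
wrist_force: [-0.2, 0.6, -0.3]
opening: 51.0
grip_force: 0.0
t: 2.15
ee_pos: [489.2, 280.8, 241.9]
ee_rot: [-0.029, 1.0, 0.0, -0.001]
wrist_force: [0.0, -0.1, 0.0]
opening: 51.4
grip_force: 0.0
t 2.15 pos [489.2 280.8 241.9] yaw(y axis) 1.628 z [-0.001  0.    -1.   ] op 51.4 grip 0.0 F [ 0.  -0.1  0. ]
t 2.15 pos [489.2 280.8 241.9] yaw(y axis) 1.628 z [-0.001  0.    -1.   ] op 51.4 grip 0.0 F [ 0.  -0.1  0. ]
shift frac [-0.081 -0.438  0.279]
```

```bash
python3 - <<'E'
import cv2,numpy as np
a=cv2.imread("pics/side0.png"); cr=lambda x0,y0,x1,y1,f:cv2.resize(a[y0:y1,x0:x1],None,fx=f,fy=f,interpolation=cv2.INTER_CUBIC)
A=cr(280,150,350,200,11); B=cr(310,200,380,238,11)
cv2.imwrite("pics/s1.png",cv2.resize(np.vstack([A,B])[:968],(480,600)) if 0 else np.vstack([cr(280,150,350,200,6.5),cr(312,200,382,238,6.5)]))
E
```

```text
(no output)
```

View pics/s1.png

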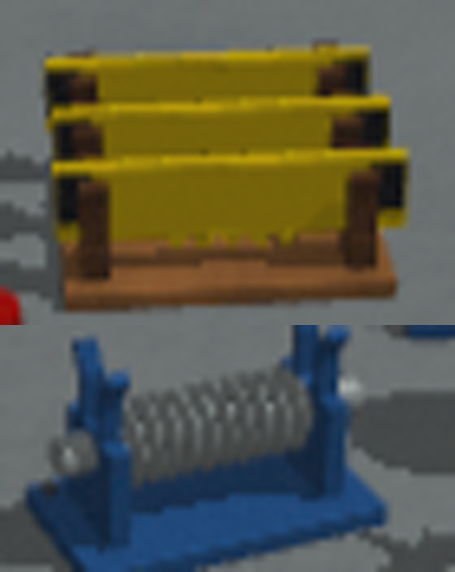

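The side crop shows the front comb's teeth faintly, at about (175–290, 238), looking coarse. The spindle has about 9–10 crests over 90 mm, so a fine pitch of about 9 mm is likely. Next I'll look from above the middle comb.

```bash
python3 -m creep '[[[-0.02,-0.1,0.03,0,0,0],[-0.04,-0.2,0.06,0,0,0],[-0.06,-0.3,0.1,0,0,0],[-0.08,-0.38,0.15,0,0,0],[-0.08,-0.42,0.2,0,0,0],[-0.08,-0.44,0.2,0,0,0],[-0.08,-0.44,0.2,0,0,0],[-0.08,-0.44,0.2,0,0,0],[-0.08,-0.44,0.2,0,0,0],[-0.08,-0.44,0.2,0,0,0]]]'
python3 - <<'E'
from h import *
d=cam("wrist","w1.png"); state(); C=-np.array(d["R"]).T@d["t"]; print(C,np.array(d["R"])[2])
for c in blobs(d["color"],(22,120,90),(34,255,255),300):
    r=cv2.minAreaRect(c); b=cv2.boxPoints(r); m=[(b[i]+b[(i+1)%4])/2 for i in range(4)]
    print(np.round(r[0]),np.round(r[1]),"ctr",ray(d,*r[0],74).round(1),[ray(d,*q,74)[:2].round(0).tolist() for q in m])
E
```

```text
t: 3.15
ee_pos: [505.8, 215.5, 212.5]
ee_rot: [-0.029, 1.0, 0.0, 0.0]
wrist_force: [-0.9, -0.9, -0.2]
opening: 51.4
grip_force: 0.0
t 3.2 pos [505.8 215.3 212.5] yaw(y axis) 1.628 z [ 0.  0. -1.] op 51.2 grip 0.0 F [-0.4 -0.4 -0.2]
[422.02597069 211.34691617 344.13525205] [ 0.31945567  0.01989839 -0.94739228]
[322. 182.] [189.  12.] ctr [495.8 218.1  74. ] [[412.0, 213.0], [495.0, 224.0], [599.0, 224.0], [496.0, 212.0]]
[248. 170.] [172.  13.] ctr [488.9 148.2  74. ] [[414.0, 144.0], [488.0, 154.0], [579.0, 153.0], [490.0, 142.0]]
[396. 170.] [ 13. 173.] ctr [480.6 286.3  74. ] [[480.0, 280.0], [405.0, 283.0], [481.0, 292.0], [572.0, 290.0]]
```

View pics/w1.png

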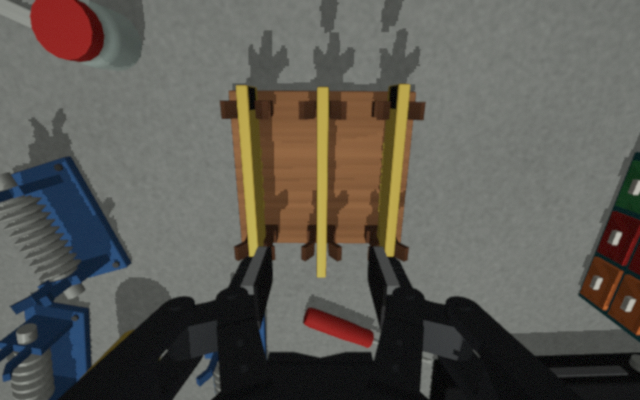

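The middle comb runs from (412,213) to (599,224), so its centre is about (506,218). Its length of 187 mm and yaw of 0.058 both check out. The gripper is straddling it already, so I'll descend and grip.

```bash
python3 -m creep '[[[0,0.02,0.1,0,0,0],[0,0.02,0.25,0,0,0],[0,0.02,0.4,0,0,0],[0,0.02,0.55,0,0,0],[0,0.02,0.7,0,0,0],[0,0.02,0.85,0,0,0],[0,0.02,0.95,0,0,0],[0,0.02,1,0,0,0],[0,0.02,1,0,0,0],[0,0.02,1,0,0,0]]]'
python3 -m creep '[[[0,0,0.03,0,0,0],[0,0,0.05,0,0,0],[0,0,0.05,0,0,0],[0,0,0.05,0,0,0],[0,0,0.05,0,0,0],[0,0,0.05,0,0,0],[0,0,0.05,0,0,0],[0,0,0.05,0,0,0],[0,0,0.05,0,0,0],[0,0,0.05,0,0,0]]]' -1
```

```text
t: 4.2
ee_pos: [506.0, 218.1, 62.8]
ee_rot: [-0.028, 1.0, 0.0, 0.0]
wrist_force: [-0.4, 0.2, 0.4]
opening: 51.4
grip_force: 0.0
t: 5.2
ee_pos: [505.6, 217.8, 54.9]
ee_rot: [-0.028, 1.0, 0.0, -0.0]
wrist_force: [0.1, -0.6, 0.5]
opening: 9.1
grip_force: 58.9
```

Gripped at an opening of 9.1 mm with 59 N. I'll lift straight up and go beside the job spindle for a close look.

```bash
python3 -m creep '[[[0,0,-0.12,0,0,0],[0,0,-0.3,0,0,0],[0,0,-0.55,0,0,0],[0,-0.05,-0.75,0,0,0],[0,-0.15,-0.9,0,0,0],[0,-0.35,-1,0,0,0],[0,-0.6,-1,0,0,0],[0,-0.8,-1,0,0,0],[0,-0.95,-1,0,0,0],[0,-1,-1,0,0,0]]]'
python3 -m creep '[[[0,-0.1,0,0,0,-0.05],[-0.05,-0.2,0,0,0,-0.15],[-0.1,-0.3,0,0,0,-0.25],[-0.2,-0.4,0,0,0,-0.35],[-0.3,-0.5,0,0,0,-0.45],[-0.35,-0.5,0,0,0,-0.5],[-0.4,-0.5,0,0,0,-0.5],[-0.4,-0.5,0,0,0,-0.5],[-0.4,-0.5,0,0,0,-0.5],[-0.4,-0.5,0,0,0,-0.5]]]'
python3 - <<'E'
from h import *
d=cam("wrist","w2.png"); state(); s=cam("side","s2.png"); np.save("w2.npy",d,allow_pickle=True)
for P in ([586,-88,70],): print(proj(d,P))
S,R=state(); q=proj(s,S["ee_pos"]); print(q)
x,y=q.astype(int); a=cv2.resize(s["color"][y-25:y+35,x-50:x+50],None,fx=6,fy=6,interpolation=cv2.INTER_CUBIC)
cv2.imwrite("pics/s2c.png",a)
im=d["color"]; cv2.imwrite("pics/w2b.png",np.vstack([im[:, :],])) 
E
```

```text
t: 6.2
ee_pos: [513.9, 64.8, 204.7]
ee_rot: [-0.026, 1.0, -0.001, -0.0]
wrist_force: [-0.3, -0.3, -0.8]
opening: 8.8
grip_force: 58.8
t: 7.2
ee_pos: [577.4, -2.5, 204.8]
ee_rot: [-0.153, 0.988, 0.0, -0.0]
wrist_force: [-0.4, -0.3, -0.6]
opening: 9.4
grip_force: 58.7
t 7.25 pos [577.5  -2.7 204.8] yaw(y axis) 1.878 z [-0.001  0.    -1.   ] op 9.2 grip 58.74769985675812 F [-0.5 -0.1 -1. ]
[227.47391874 174.24137191]
t 7.3 pos [577.7  -3.  204.9] yaw(y axis) 1.878 z [-0.  0. -1.] op 9.1 grip 58.747297525405884 F [ 0.5 -0.3 -0.8]
[339.9425247  154.96062119]
```

View pics/w2.png

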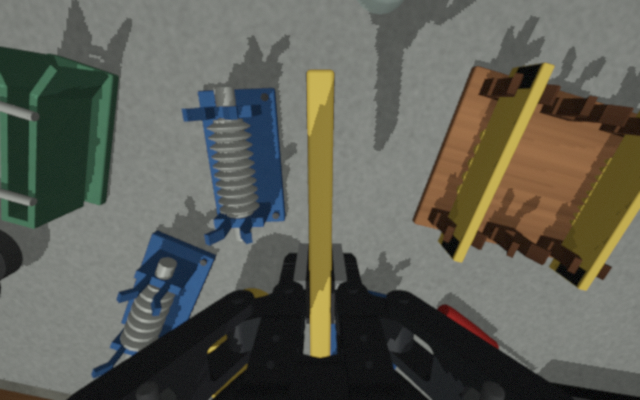

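View pics/s2c.png

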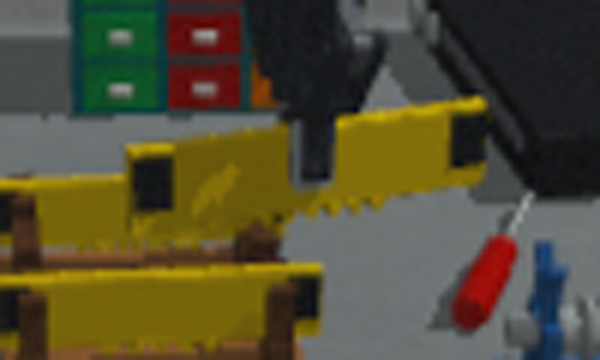

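The wrist view shows the job spindle's thread from (232,118) to (238,220), the held comb at x≈320, and the right-hand rack combs' teeth. The side crop shows the held comb's teeth about 20 px apart. I'll measure the pitches along projected lines.

```bash
cat > m.py <<'E'
from h import *
d=np.load("w2.npy",allow_pickle=True).item(); im=d["color"]; hsv=cv2.cvtColor(im,cv2.COLOR_BGR2HSV)
# silver region
m=((hsv[...,1]<70)&(hsv[...,2]>60)).astype(np.uint8); 
B=cv2.inRange(hsv,np.array((100,120,40)),np.array((120,255,255)))
c=[k for k in blobs(im,(100,120,40),(120,255,255),500) if 180<k[:,0,0].mean()<300 and k[:,0,1].mean()<245]
for k in c: print("blue",cv2.minAreaRect(k))
rows=[]
for v in range(120,212,4):
    xs=np.flatnonzero(B[v,195:290]==0)+195
    xs=xs[(xs>205)&(xs<262)]; g=np.split(xs,np.flatnonzero(np.diff(xs)>1)+1); g=max(g,key=len); rows.append((v,g[0],g[-1]))
print(rows)
E
python3 m.py; python3 - <<'E'
from h import *
d=np.load("w2.npy",allow_pickle=True).item()
a=d["color"][80:250,170:300]; cv2.imwrite("pics/w2c.png",cv2.resize(a,None,fx=3.5,fy=3.5,interpolation=cv2.INTER_CUBIC))
def yel(img,d,c,yaw,off,z):
    h=cv2.cvtColor(img,cv2.COLOR_BGR2HSV).astype(np.float32)
    u=np.array([np.cos(yaw),np.sin(yaw)]); n=np.array([-u[1],u[0]])
    s=np.arange(-50,50,0.5); p=np.array([proj(d,[*(c+u*x+n*off),z]) for x in s]).astype(np.float32)
    g=lambda ch:cv2.remap(np.ascontiguousarray(ch),p[:,:1],p[:,1:],cv2.INTER_LINEAR)[:,0]
    return s,g(h[...,1])-0,g(h[...,2])
def pitch(s,q):
    k=abs(s)<42; q=q[k]; s=s[k]; q=q-np.polyval(np.polyfit(s,q,2),s); 
    return {P:round(abs(np.exp(2j*np.pi*s/P)@q)/len(s),1) for P in (7.5,8,8.5,9,9.5,10,11,12,13,14,15,16,17)}
rc=np.array([509.8,148.4]); pc=np.array([501.6,288.2])
for nm,c in (("r",rc),("p",pc)):
  for z in (25,27,29): print(nm,z,pitch(*yel(d["color"],d,c,.058,-5,z)[:2]),pitch(*[yel(d["color"],d,c,.058,-5,z)[i] for i in (0,2)]))
img=cv2.imread("pics/s2.png"); s=viewer.get_image("side")
for z in (174,176,178,180): r=yel(img,s,np.array([577.7,-3]),.307,-5,z); print("held",z,pitch(r[0],r[1]))
E
```

```text
blue ((233.8207244873047, 165.84828186035156), (154.29852294921875, 92.67876434326172), 85.2363510131836)
[(120, np.int64(213), np.int64(243)), (124, np.int64(211), np.int64(249)), (128, np.int64(206), np.int64(247)), (132, np.int64(213), np.int64(248)), (136, np.int64(209), np.int64(250)), (140, np.int64(210), np.int64(247)), (144, np.int64(213), np.int64(252)), (148, np.int64(209), np.int64(248)), (152, np.int64(216), np.int64(252)), (156, np.int64(211), np.int64(251)), (160, np.int64(215), np.int64(252)), (164, np.int64(214), np.int64(253)), (168, np.int64(213), np.int64(252)), (172, np.int64(216), np.int64(255)), (176, np.int64(214), np.int64(252)), (180, np.int64(219), np.int64(256)), (184, np.int64(215), np.int64(253)), (188, np.int64(220), np.int64(257)), (192, np.int64(217), np.int64(255)), (196, np.int64(219), np.int64(258)), (200, np.int64(218), np.int64(256)), (204, np.int64(219), np.int64(259)), (208, np.int64(219), np.int64(258))]
r 25 {7.5: np.float64(0.8), 8: np.float64(0.4), 8.5: np.float64(0.2), 9: np.float64(0.1), 9.5: np.float64(0.4), 10: np.float64(0.6), 11: np.fl
[... 3630 characters left out ...]
, 12: np.float64(26.1), 13: np.float64(18.4), 14: np.float64(9.4), 15: np.float64(3.7), 16: np.float64(1.9), 17: np.float64(4.4)}
held 178 {7.5: np.float64(3.5), 8: np.float64(2.0), 8.5: np.float64(0.1), 9: np.float64(1.3), 9.5: np.float64(2.2), 10: np.float64(2.5), 11: np.float64(16.3), 12: np.float64(23.7), 13: np.float64(17.1), 14: np.float64(7.8), 15: np.float64(2.2), 16: np.float64(3.9), 17: np.float64(5.1)}
held 180 {7.5: np.float64(2.7), 8: np.float64(2.1), 8.5: np.float64(1.0), 9: np.float64(1.3), 9.5: np.float64(1.2), 10: np.float64(0.7), 11: np.float64(7.2), 12: np.float64(9.8), 13: np.float64(6.8), 14: np.float64(2.7), 15: np.float64(2.2), 16: np.float64(3.1), 17: np.float64(2.6)}
```

View pics/w2c.png

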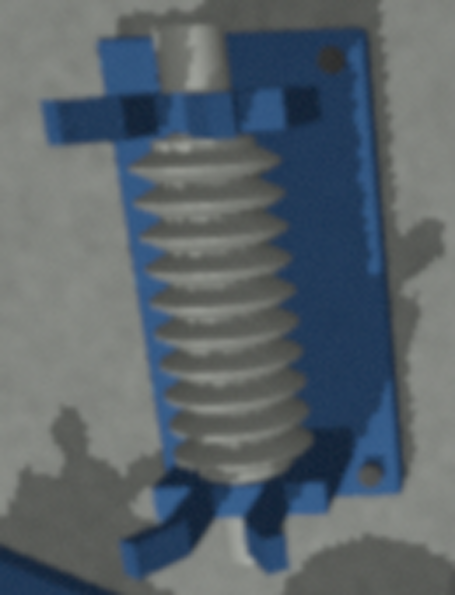

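Measured pitches: the held middle comb is 12 mm, the front comb (y≈148) is 15 mm and the far comb (y≈288) is 9 mm. The crop shows 10 crests over the 90 mm thread, from v≈126 to 208, so the job spindle is 9 mm. The far comb matches, so I'll put the held comb back in its place. First, the spindle position.

```bash
python3 - <<'E'
from h import *
d=np.load("w2.npy",allow_pickle=True).item()
px=lambda x,y:(170+x/3.5-.5+.5/3.5, 80+y/3.5-.5+.5/3.5)
L=[(128,168),(134,203),(139,236),(147,268),(150,300),(154,334),(160,366),(164,396),(170,426),(175,456)]
Rr=[(281,160),(285,193),(288,226),(292,258),(296,291),(300,322),(303,350),(306,380),(309,410),(313,438)]
A=np.array([ray(d,*px(*q),50)[:2] for q in L]); B=np.array([ray(d,*px(*q),50)[:2] for q in Rr]); M=(A+B)/2
print("width",np.linalg.norm(A-B,axis=1).round(1)); u=(M[-1]-M[0]); print("len",np.linalg.norm(u),"yaw",np.arctan2(u[1],u[0]),np.polyfit(M[:,0],M[:,1],1)); print("ctr",M.mean(0),(M[0]+M[-1])/2)
print(np.diff(M,axis=0).round(1).tolist())
S,R=state()
shift([505.6,217.8,204.8])
E
```

```text
width [41.6 41.5 41.4 40.7 41.4 41.9 41.7 41.8 41.4 41.6]
len 81.54532381418754 yaw 0.3511344072794619 [   0.36383832 -300.60301441]
ctr [585.1601986  -87.69930857] [585.20621703 -87.66925834]
[[8.5, 3.2], [8.5, 2.9], [8.2, 3.5], [8.7, 2.9], [8.9, 3.1], [8.3, 3.1], [8.5, 2.9], [8.6, 3.2], [8.5, 3.2]]
t 7.35 pos [577.8  -3.1 204.9] yaw(y axis) 1.877 z [-0. -0. -1.] op 8.8 grip 58.74719023704529 F [ 0.2 -0.2 -1.4]
t 7.35 pos [577.8  -3.1 204.9] yaw(y axis) 1.877 z [-0. -0. -1.] op 8.8 grip 58.74719023704529 F [ 0.2 -0.2 -1.4]
shift frac [1.500e-02 1.549e+00 1.000e-03]
```

The spindle centre is (585.2, −87.7) with yaw 0.351. The crest span is 81.5 mm against 81 expected for 9 mm pitch, and the width is 41 mm against 40. Returning the 12 mm comb.

```bash
python3 -m creep '[[[0,0.08,0,0,0,0.05],[0,0.2,0,0,0,0.1],[0,0.35,0,0,0,0.2],[0,0.5,0,0,0,0.3],[0,0.65,0,0,0,0.4],[0,0.8,0,0,0,0.45],[0,0.9,0,0,0,0.5],[0,0.97,0,0,0,0.5],[0,1,0,0,0,0.5],[0,1,0,0,0,0.5]]]'
python3 -m h; python3 -c "
from h import *
shift([505.6,217.8,204.8])"
```

```text
t: 8.35
ee_pos: [532.9, 139.8, 204.8]
ee_rot: [-0.029, 1.0, -0.0, 0.0]
wrist_force: [-0.5, -0.4, -1.5]
opening: 9.2
grip_force: 58.7
t 8.35 pos [532.9 139.8 204.8] yaw(y axis) 1.628 z [ 0. -0. -1.] op 9.2 grip 58.70792627334595 F [-0.5 -0.4 -1.5]
shift frac [0.152 0.53  0.   ]
```

```bash
python3 -m creep '[[[0.04,0.15,0,0,0,0],[0.08,0.3,0,0,0,0],[0.13,0.45,0,0,0,0],[0.152,0.51,0,0,0,0],[0.152,0.53,0.05,0,0,0],[0.152,0.53,0.2,0,0,0],[0.152,0.53,0.4,0,0,0],[0.152,0.53,0.55,0,0,0],[0.152,0.53,0.6,0,0,0],[0.152,0.53,0.6,0,0,0]]]'
python3 -c "
from h import *
shift([505.6,217.8,54.9])"
```

```text
t: 9.35
ee_pos: [505.6, 215.9, 113.6]
ee_rot: [-0.027, 1.0, -0.001, -0.001]
wrist_force: [0.1, 0.2, -0.1]
opening: 9.0
grip_force: 58.7
t 9.35 pos [505.6 215.9 113.6] yaw(y axis) 1.625 z [-0.002 -0.002 -1.   ] op 9.0 grip 58.73310327529907 F [ 0.1  0.2 -0.1]
shift frac [-0.002  0.013  0.392]
```

```bash
python3 -m creep '[[[0,0.005,0,0,0,0],[0,0.005,0.06,0,0,0],[0,0.005,0.12,0,0,0],[0,0.005,0.18,0,0,0],[0,0.005,0.24,0,0,0],[0,0.005,0.3,0,0,0],[0,0.005,0.35,0,0,0],[0,0.005,0.385,0,0,0],[0,0.005,0.395,0,0,0],[0,0.005,0.395,0,0,0]]]'
python3 -c "
from h import *
shift([505.6,217.8,54.9])"
```

```text
t: 10.35
ee_pos: [505.6, 218.4, 55.4]
ee_rot: [-0.028, 1.0, -0.0, -0.0]
wrist_force: [0.0, -0.2, -1.0]
opening: 9.4
grip_force: 58.9
t 10.35 pos [505.6 218.4  55.4] yaw(y axis) 1.627 z [-0. -0. -1.] op 9.4 grip 58.89880836009979 F [ 0.  -0.2 -1. ]
shift frac [ 0.    -0.004  0.003]
```

```bash
python3 -m creep '[[[0,0,0,0,0,0],[0,0,0,0,0,0],[0,0,0,0,0,0],[0,0,-0.15,0,0,0],[0,0,-0.32,0,0,0],[0,0.1,-0.38,0,0,0],[0,0.25,-0.4,0,0,0],[0,0.4,-0.4,0,0,0],[0,0.465,-0.4,0,0,0],[0,0.465,-0.4,0,0,0]]]' 0.2
python3 - <<'E'
from h import *
shift([501.6,287.8,55]); d=cam("wrist","w3.png"); 
for c in blobs(d["color"],(20,110,80),(36,255,255),300):
    r=cv2.minAreaRect(c); b=cv2.boxPoints(r); m=[(b[i]+b[(i+1)%4])/2 for i in range(4)]
    print(np.round(r[0]),np.round(r[1]),[ray(d,*q,74)[:2].round(1).tolist() for q in m])
E
```

```text
t: 11.35
ee_pos: [500.9, 290.5, 115.2]
ee_rot: [-0.03, 1.0, 0.001, -0.0]
wrist_force: [-0.4, 0.1, 0.2]
opening: 51.3
grip_force: 0.0
t 11.35 pos [500.9 290.5 115.2] yaw(y axis) 1.63 z [-0.     0.001 -1.   ] op 51.3 grip 0.0 F [-0.4  0.1  0.2]
shift frac [-0.004 -0.019  0.401]
[214. 189.] [222.  41.] [[410.6, 220.4], [470.2, 237.8], [552.4, 231.6], [475.2, 212.9]]
[114. 203.] [273.  65.] [[410.4, 156.4], [478.8, 183.2], [587.2, 171.9], [492.1, 142.5]]
[315. 212.] [273.  18.] [[405.5, 283.1], [484.3, 293.1], [593.6, 293.5], [485.0, 281.8]]
```

The 9 mm comb spans (405.5,283.1) to (593.6,293.5), centre about (500,288). Descend and grip.

```bash
python3 -m creep '[[[0,-0.01,0.03,0,0,0],[0,-0.013,0.09,0,0,0],[0,-0.013,0.16,0,0,0],[0,-0.013,0.23,0,0,0],[0,-0.013,0.3,0,0,0],[0,-0.013,0.36,0,0,0],[0,-0.013,0.39,0,0,0],[0,-0.013,0.4,0,0,0],[0,-0.013,0.4,0,0,0],[0,-0.013,0.4,0,0,0]]]'
python3 -m creep '[[[0,0,0,0,0,0],[0,0,0,0,0,0],[0,0,0,0,0,0],[0,0,0,0,0,0],[0,0,0,0,0,0],[0,0,0,0,0,0],[0,0,0,0,0,0],[0,0,0,0,0,0],[0,0,0,0,0,0],[0,0,0,0,0,0]]]' -1
python3 -m creep '[[[0,0,-0.12,0,0,0],[0,0,-0.3,0,0,0],[0,0,-0.55,0,0,0],[0,-0.05,-0.75,0,0,0],[0,-0.15,-0.9,0,0,0],[0,-0.35,-1,0,0,0],[0,-0.6,-1,0,0,0],[0,-0.8,-1,0,0,0],[0,-0.95,-1,0,0,0],[0,-1,-1,0,0,0]]]'
python3 - <<'E'
from h import *
shift([585.2,-87.7,204])
d=cam("top"); s=cam("side"); S,R=state()
for c in blobs(s["color"],(22,120,60),(34,255,255),30): print("side",cv2.boundingRect(c))
for c in blobs(d["color"],(22,150,90),(34,255,255),100):
    r=cv2.minAreaRect(c); b=cv2.boxPoints(r); m=[(b[i]+b[(i+1)%4])/2 for i in range(4)]
    print(np.round(r[0]),np.round(r[1]),[ray(d,*q,224)[:2].round(1).tolist() for q in m])
E
```

```text
t: 12.4
ee_pos: [502.1, 286.3, 55.9]
ee_rot: [-0.028, 1.0, 0.0, 0.0]
wrist_force: [0.5, 0.2, 0.2]
opening: 51.6
grip_force: 0.0
t: 13.4
ee_pos: [502.1, 286.2, 56.0]
ee_rot: [-0.028, 1.0, 0.0, 0.0]
wrist_force: [-1.5, -1.1, 5.4]
opening: 9.1
grip_force: 59.1
t: 14.4
ee_pos: [510.1, 133.1, 205.2]
ee_rot: [-0.026, 1.0, -0.001, -0.001]
wrist_force: [0.3, 0.4, -0.7]
opening: 9.0
grip_force: 58.5
t 14.4 pos [510.1 133.1 205.2] yaw(y axis) 1.623 z [-0.001 -0.002 -1.   ] op 9.0 grip 58.51623058319092 F [ 0.3  0.4 -0.7]
shift frac [-0.424 -1.496  0.01 ]
t 14.5 pos [510.2 135.5 205.3] yaw(y axis) 1.625 z [-0.001 -0.    -1.   ] op 9.3 grip 58.51699769496918 F [ 0.2  0.8 -0.9]
side (394, 183, 27, 36)
side (288, 164, 55, 24)
side (286, 133, 58, 16)
[320. 121.] [26. 27.] [[774.7, -33.2], [740.8, -68.7], [705.4, -35.0], [739.1, 0.4]]
```

```bash
python3 -m creep '[[[0,-0.1,0,0,0,-0.05],[-0.05,-0.25,0,0,0,-0.15],[-0.1,-0.4,0,0,0,-0.25],[-0.2,-0.55,0,0,0,-0.35],[-0.3,-0.7,0,0,0,-0.45],[-0.35,-0.8,0,0,0,-0.55],[-0.4,-0.9,0,0,0,-0.588],[-0.42,-0.97,0,0,0,-0.588],[-0.424,-1,0,0,0,-0.588],[-0.424,-1,0,0,0,-0.588]]]'
python3 - <<'E'
from h import *
S,R=state()
d=cam("wrist","w4.png"); h=cv2.cvtColor(d["color"],cv2.COLOR_BGR2HSV)
def end(img,d,p,R,ztop):
    h=cv2.cvtColor(img,cv2.COLOR_BGR2HSV); col=(h[20:250,316:325,0]>18)&(h[20:250,316:325,0]<36)&(h[20:250,316:325,1]>100)
    v=20+np.median(np.argmax(col,axis=0)); P=ray(d,320,v-.5,ztop); return v,P,R.T@(P-p)
print(end(d["color"],d,S["ee_pos"],R,S["ee_pos"][2]-4+22))
w=np.load("w2.npy",allow_pickle=True).item(); R2=Ro.from_euler('z',1.878-1.628).as_matrix()@Ro.from_quat([-.0285,.9996,0,0]).as_matrix()
print(end(w["color"],w,np.array([577.4,-2.6,204.8]),R2,204.8-3+22))
shift([585.2,-87.7,204])
E
```

```text
t: 15.5
ee_pos: [582.0, -9.4, 205.3]
ee_rot: [-0.174, 0.985, 0.0, -0.0]
wrist_force: [-0.0, -0.4, -0.6]
opening: 9.2
grip_force: 58.5
t 15.5 pos [582.   -9.4 205.3] yaw(y axis) 1.921 z [-0.001  0.    -1.   ] op 9.2 grip 58.52108359336853 F [-0.  -0.4 -0.6]
(np.float64(61.0), array([491.05894785, -41.21734084, 223.31350646]), array([ 96.3459058 ,   1.26205167, -17.95598207]))
(np.float64(70.0), array([488.0666177, -29.6256203, 223.8      ]), array([ 93.32369226,   1.23523658, -19.        ]))
t 15.55 pos [581.8  -8.7 205.4] yaw(y axis) 1.922 z [-0.001  0.001 -1.   ] op 9.1 grip 58.521602153778076 F [-0.1  0.9 -0.8]
shift frac [ 0.16  -0.502  0.009]
```

Near-end check: this comb's centre is about 1.3 mm toward the base from the TCP. Corrected TCP target over the seat: (586.8, −88.3).

```bash
python3 -m creep '[[[0.03,-0.1,0,0,0,0],[0.07,-0.25,0,0,0,0],[0.12,-0.4,0,0,0,0],[0.151,-0.49,0,0,0,0],[0.151,-0.51,0.1,0,0,0],[0.151,-0.51,0.2,0,0,0],[0.151,-0.51,0.3,0,0,0],[0.151,-0.51,0.38,0,0,0],[0.151,-0.51,0.4,0,0,0],[0.151,-0.51,0.4,0,0,0]]]'
python3 - <<'E'
from h import *
shift([586.8,-88.3,96]); d=cam("wrist","w5.png"); cv2.imwrite("pics/w5c.png",cv2.resize(d["color"][20:300,200:440],None,fx=2,fy=2))
E
```

```text
t: 16.55
ee_pos: [587.0, -89.4, 145.2]
ee_rot: [-0.174, 0.985, 0.0, -0.0]
wrist_force: [0.8, -0.6, -1.2]
opening: 9.2
grip_force: 58.5
t 16.55 pos [587.  -89.4 145.2] yaw(y axis) 1.921 z [-0.001  0.    -1.   ] op 9.2 grip 58.52869391441345 F [ 0.8 -0.6 -1.2]
shift frac [-0.002  0.007  0.328]
```

View pics/w5c.png

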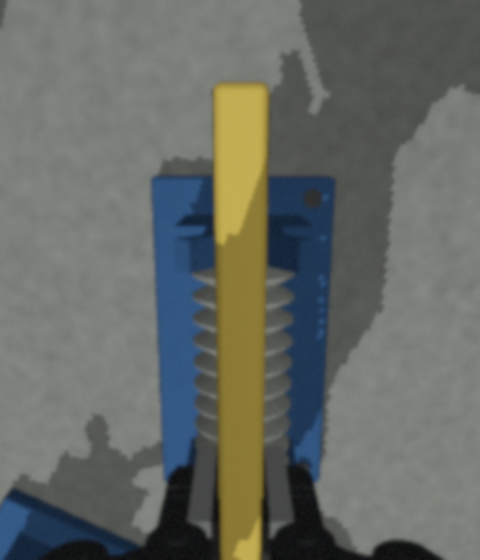

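The crop shows the comb (x≈241) centred over the thread (x 193–292) and parallel to it. I'll lower to just past crest contact and check the force.

```bash
python3 -m creep '[[[0,0.003,0.07,0,0,0],[0,0.003,0.14,0,0,0],[0,0.003,0.2,0,0,0],[0,0.003,0.24,0,0,0],[0,0.003,0.265,0,0,0],[0,0.003,0.28,0,0,0],[0,0.003,0.29,0,0,0],[0,0.003,0.295,0,0,0],[0,0.003,0.3,0,0,0],[0,0.003,0.3,0,0,0]]]'
python3 -c "
from h import *
shift([586.8,-88.3,96])"
```

```text
t: 17.6
ee_pos: [587.1, -89.1, 100.7]
ee_rot: [-0.174, 0.985, -0.0, 0.0]
wrist_force: [0.4, -0.2, -0.7]
opening: 9.1
grip_force: 58.5
t 17.6 pos [587.1 -89.1 100.7] yaw(y axis) 1.921 z [ 0. -0. -1.] op 9.1 grip 58.53144407272339 F [ 0.4 -0.2 -0.7]
shift frac [0.    0.006 0.031]
```

No contact force yet, so I'll lower the last 4 mm slowly.

```bash
python3 -m creep '[[[0,0,0.005,0,0,0],[0,0,0.01,0,0,0],[0,0,0.015,0,0,0],[0,0,0.02,0,0,0],[0,0,0.025,0,0,0],[0,0,0.028,0,0,0],[0,0,0.03,0,0,0],[0,0,0.03,0,0,0],[0,0,0.03,0,0,0],[0,0,0.03,0,0,0]]]'
```

```text
t: 18.6
ee_pos: [587.0, -89.0, 96.1]
ee_rot: [-0.174, 0.985, 0.0, -0.0]
wrist_force: [0.2, -0.1, -0.7]
opening: 9.2
grip_force: 58.6
```

Depth reached with no force, so the comb is home. I'll let go, retreat above, and move toward the base-side end.

```bash
python3 -m creep '[[[0,0,0,0,0,0],[0,0,0,0,0,0],[0,0,0,0,0,0],[0,0,0,0,0,0],[0,0,-0.1,0,0,0],[0,0,-0.25,0,0,0],[0,0,-0.35,0,0,0],[0.15,0,-0.4,0,0,0],[0.35,0,-0.4,0,0,0],[0.5,0,-0.4,0,0,0]]]' 0.2
python3 - <<'E'
from h import *
S,R=state(); d=cam("wrist","w6.png"); s=cam("side","s6.png"); st=cam("top")
u=np.array([np.cos(.351),np.sin(.351)]); c=np.array([585.2,-87.7])
q=proj(s,[*c,90]).astype(int); cv2.imwrite("pics/s6c.png",cv2.resize(s["color"][q[1]-28:q[1]+28,q[0]-45:q[0]+45],None,fx=7,fy=7,interpolation=cv2.INTER_CUBIC))
E
```

```text
t: 19.6
ee_pos: [515.1, -115.4, 156.3]
ee_rot: [-0.174, 0.985, -0.0, -0.0]
wrist_force: [-0.3, -0.2, -0.7]
opening: 51.0
grip_force: 0.0
t 19.6 pos [ 515.1 -115.4  156.3] yaw(y axis) 1.921 z [-0. -0. -1.] op 51.0 grip 0.0 F [-0.3 -0.2 -0.7]
```

View pics/s6c.png

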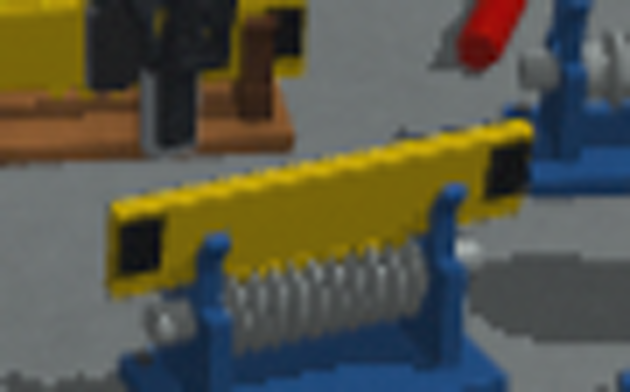

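The side crop shows the comb sitting down in the thread between both pairs of prongs (post tips at (215,240) and (452,190)), with its teeth in the grooves. Now I'll grip its base-side end and lift. I've used my ten pictures, so it's numbers only from here.

```bash
python3 -m creep '[[[0.02,0,0,0,0,0],[0.04,0,0.05,0,0,0],[0.04,0,0.12,0,0,0],[0.04,0,0.2,0,0,0],[0.04,0,0.27,0,0,0],[0.04,0,0.34,0,0,0],[0.04,0,0.38,0,0,0],[0.04,0,0.4,0,0,0],[0.04,0,0.4,0,0,0],[0.04,0,0.4,0,0,0]]]'
python3 - <<'E'
from h import *
state(); d=cam("top"); u=lambda P:ray(d,*P,80)
h=cv2.cvtColor(d["color"],cv2.COLOR_BGR2HSV); m=((h[155:220,385:420,1]<60)&(h[155:220,385:420,2]>120)).astype(np.uint8)
n,l,st,ce=cv2.connectedComponentsWithStats(m)
for i in range(1,n):
    if st[i,4]>=8: print("bar?",st[i],(ce[i]+[385,155]).round(1),u(ce[i]+[385,155]).round(1))
g=cv2.inRange(h,np.array((65,60,30)),np.array((88,255,220)))[150:225,380:420]
ys,xs=np.nonzero(g)
for v in range(0,75,3):
    k=xs[ys==v]
    if len(k): print(v+150,k.min()+380,k.max()+380,"".join(".#"[int(x>0)] for x in g[v]))
E
```

```text
t: 20.75
ee_pos: [511.2, -116.9, 96.3]
ee_rot: [-0.174, 0.985, -0.0, 0.0]
wrist_force: [-0.3, -0.4, 0.2]
opening: 51.2
grip_force: 0.0
t 20.75 pos [ 511.2 -116.9   96.3] yaw(y axis) 1.921 z [ 0.001 -0.    -1.   ] op 51.2 grip 0.0 F [-0.3 -0.4  0.2]
bar? [  0   0  35  65 989] [406.2 183.6] [ 612.5 -278.3   80. ]
bar? [ 8 61  3  3  8] [394.1 216.9] [ 517.9 -244.9   80. ]
156 398 407 ..................##########............
159 397 407 .................####....###............
162 397 407 .................###.....###............
165 389 410 .........######...............#.........
168 389 410 .........######..######....####.........
171 389 410 .........######..######...#####.........
174 389 410 .........######..######..######.........
177 389 410 .........######..######..######.........
180 389 410 .........######..######..######.........
183 389 410 .........######..######..######.........
186 388 409 ........#######..######..#####..........
189 388 410 ........#######..######..######.........
192 388 410 ........#######.............###.........
195 388 410 ........#######..............##.........
198 388 410 ........######...######..######.........
201 388 410 ........######.########...#####.........
204 388 410 ........###############....####.........
207 388 411 ........#################....###........
210 388 405 ........###..#############..............
213 395 409 ...............#####..####...#..........
```

```bash
python3 -m creep '[[[0,0,0,0,0,0],[0,0,0,0,0,0],[0,0,0,0,0,0],[0,0,0,0,0,0],[0,0,0,0,0,0],[0,0,0,0,0,0],[0,0,0,0,0,0],[0,0,-0.02,0,0,0],[0,0,-0.06,0,0,0],[0,0,-0.1,0,0,0]]]' -1
python3 -m creep '[[[0,0,-0.1,0,0,0],[0,0,-0.2,0,0,0],[0,0,-0.35,0,0,0],[0,0,-0.5,0,0,0],[0,0,-0.5,0,0,0],[0,0,-0.5,0,0,0.1],[0,0,-0.5,0,0,0.2],[0,0,-0.5,0,0,0.3],[0,0,-0.5,0,0,0.3],[0,0,-0.5,0,0,0.3]]]'
python3 - <<'E'
from h import *
t=cam("top",None)
for b in ((402.5,165.5),(402.5,193.5)): print(ray(t,*b,79).round(1))
S,R=state(); w=cam("wrist","w7.png"); 
for P in ([645,-258,79],[570,-256,79],[525,-256,12],[525,-256,75]): print(proj(w,P).round())
h=cv2.cvtColor(w["color"],cv2.COLOR_BGR2HSV); g=cv2.inRange(h,np.array((65,50,30)),np.array((90,255,230)))
for c in blobs(w["color"],(65,50,30),(90,255,230),200): print("green",cv2.boundingRect(c))
w["S"]=S["ee_pos"]; np.save("w7.npy",w,allow_pickle=True)
E
```

```text
t: 21.8
ee_pos: [510.7, -116.9, 111.3]
ee_rot: [-0.174, 0.985, 0.0, -0.0]
wrist_force: [-0.5, 0.3, -1.4]
opening: 8.8
grip_force: 61.3
t: 22.8
ee_pos: [510.6, -116.8, 185.6]
ee_rot: [-0.101, 0.995, 0.0, -0.0]
wrist_force: [-0.4, 0.7, -0.7]
opening: 8.9
grip_force: 61.3
[ 664.5 -268.1   79. ]
[ 584.4 -268.1   79. ]
t 22.85 pos [ 510.6 -116.8  185.7] yaw(y axis) 1.772 z [-0.001  0.    -1.   ] op 8.9 grip 61.28363370895386 F [ 0.3 -0.8 -1.5]
[148. 303.]
[151. 235.]
[187. 169.]
[155. 186.]
green (107, 172, 102, 168)
```

The top view puts the slot bars at (584.4,−268.1) and (664.5,−268.1). They are 80 mm apart as they should be, so yaw ≈ 0. I'll cross-check in the wrist view.

```bash
python3 - <<'E'
from h import *
w=np.load("w7.npy",allow_pickle=True).item(); h=cv2.cvtColor(w["color"],cv2.COLOR_BGR2HSV)
for P in ([664.5,-268,79],[584.4,-268,79],[539.5,-268,12],[539.5,-252,75],[539.5,-284,75]): print(proj(w,P).round())
g=cv2.inRange(h,np.array((65,50,30)),np.array((90,255,230)))
for v in range(168,345,5): print(v,"".join("#" if g[v,u] else ("o" if h[v,u,2]>130 else ("d" if h[v,u,2]<70 else ".")) for u in range(100,222,2)))
E
```

```text
[137. 318.]
[137. 246.]
[174. 180.]
[159. 202.]
[122. 195.]
168 ...........ooooo.............................................
173 ............o........o.########d.............................
178 .............o..oo....#####################dd................
183 ............o...d######################################......
188 o.........#############################################......
193 ....##################################################d......
198 .....#################################################.......
203 ......################################################.......
208 ........##############################################..o....
213 .........############################################d.......
218 ..........###########################################........
223 ............#########################################........
228 ............#########################################........
233 .............#######################################d........
238 ..............######################################d........
243 ........oooooo............####################
[... 635 characters left out ...]
############################...oo.......
298 ............############################.....................
303 ............###########################..o.o.........o...dddd
308 ............#########################d...............dddddddd
313 ....................ddd#############.............dddddddddddd
318 ...........oooooooooo......dd#####...........dddddddddddddddd
323 ............########dd...o.#####.........dddddddddddddddddddd
328 ddddd.......##################d.......ddddddddddddddddddddddd
333 dddddddd....#################.....ddddddddddddddddddddddddddd
338 dddddddddd..........#######...dddddddddddddddddddddddddddddd.
343 ddddddddddd...............ddddddddddddddddddddddddddddddd....
```

The wrist view agrees with the top view: bars at (137,246) and (137,318), as projected. The mouth is at (539.5, −268) with yaw 0. The held comb's centre is 79.5 mm ahead of the TCP and 4 mm below it. Going before the mouth.

```bash
python3 -m creep '[[[0.1,-0.05,0,0,0,0],[0.25,-0.15,0,0,0,0.05],[0.4,-0.25,0,0,0,0.12],[0.55,-0.4,0,0,0,0.2],[0.7,-0.52,0,0,0,0.28],[0.8,-0.62,0,0,0,0.34],[0.9,-0.7,0,0,0,0.39],[0.97,-0.75,0,0,0,0.402],[1,-0.774,0,0,0,0.402],[1,-0.774,0,0,0,0.402]]]'
python3 -c "
from h import *
shift([350,-268,49])"
```

```text
t: 23.9
ee_pos: [386.3, -260.9, 186.1]
ee_rot: [0.001, 1.0, 0.0, -0.0]
wrist_force: [-0.1, 0.4, -0.2]
opening: 9.1
grip_force: 61.3
t 23.9 pos [ 386.3 -260.9  186.1] yaw(y axis) 1.569 z [-0.  0. -1.] op 9.1 grip 61.28864407539368 F [-0.1  0.4 -0.2]
shift frac [ 0.242 -0.048  0.914]
```

```bash
python3 -m creep '[[[0.08,-0.02,0,0,0,0],[0.16,-0.04,0,0,0,0],[0.23,-0.048,0,0,0,0],[0.242,-0.048,0.1,0,0,0],[0.242,-0.048,0.25,0,0,0],[0.242,-0.048,0.4,0,0,0],[0.242,-0.048,0.55,0,0,0],[0.242,-0.048,0.65,0,0,0],[0.242,-0.048,0.7,0,0,0],[0.242,-0.048,0.7,0,0,0]]]'
python3 - <<'E'
from h import *
S,R=state(); shift([350,-268,49])
w=cam("wrist","w8.png"); t=cam("top","t8.png")
h=cv2.cvtColor(w["color"],cv2.COLOR_BGR2HSV); p=S["ee_pos"]
for P in ([584.4,-268,79],[539.5,-252,75],[539.5,-284,75],p+[95,0,18]): print(proj(w,P).round())
for v in range(170,330,6): print(v,"".join("#" if (65<=a[0]<=90 and a[1]>50) else ("Y" if 20<=a[0]<=36 and a[1]>110 else ("o" if a[2]>130 else ("d" if a[2]<70 else "."))) for a in h[v,220:420:3]))
ht=cv2.cvtColor(t["color"],cv2.COLOR_BGR2HSV)
for c in blobs(t["color"],(22,120,70),(34,255,255),40):
    r=cv2.minAreaRect(c);print("top",np.round(r[0]),np.round(r[1]),cv2.boundingRect(c),ray(t,*r[0],p[2]+18).round(0))
E
```

```text
t: 24.9
ee_pos: [349.9, -267.2, 80.5]
ee_rot: [0.0, 1.0, 0.001, -0.001]
wrist_force: [-1.0, 0.1, -1.1]
opening: 9.1
grip_force: 61.3
t 24.9 pos [ 349.9 -267.2   80.5] yaw(y axis) 1.57 z [-0.002  0.001 -1.   ] op 9.1 grip 61.33033275604248 F [-1.   0.1 -1.1]
t 24.9 pos [ 349.9 -267.2   80.5] yaw(y axis) 1.57 z [-0.002  0.001 -1.   ] op 9.1 grip 61.33033275604248 F [-1.   0.1 -1.1]
shift frac [-0.001 -0.006  0.21 ]
[318. 535.]
[340. 492.]
[296. 492.]
[319. 437.]
170 ...............................................................d.oo
176 ................................................................o..
182 ...............................................................oo..
188 ...............................................................oo..
194 ................................................................ooo
200 ..................................................................o
206 ...................................................................
212 ...................................................................
218 .......................................................
[... 856 characters left out ...]
dd.........ddd......
296 ..dddddddddd...dddddddddddddddYYYYYYYddddddddddd#dddd...dddddddddd.
302 ddd#ddddddddddddddddddddddddddYYYYYYYdd#dddddddddd#dddddddddddddddd
308 dddddddddddd#ddddddd#dddddd#ddYYYYYYYdddddd##ddddd###ddddddddddddd#
314 dddddddddddddddddddddddddd#dddYYYYYYYdddddddddddddddddddddddddddddd
320 ddddddddddddddddddddd#ddddddddYYYYYYYdddddddddddddddd#ddddddddddddd
326 ddddddddddddddddddddddddddd#d.YYYYYYY.ddd#ddddddddddddddddddddddddd
top [402. 239.] [50.  4.] (400, 214, 5, 51) [ 455. -264.   98.]
top [252. 218.] [67.  5.] (250, 184, 6, 68) [504. 143.  98.]
top [228. 217.] [67.  5.] (225, 184, 6, 68) [502. 212.  98.]
top [320. 123.] [30. 30.] (306, 107, 28, 34) [778. -32.  98.]
```

```bash
python3 -m creep '[[[0,-0.005,0.08,0,0,0],[0,-0.005,0.16,0,0,0],[0,-0.005,0.21,0,0,0],[0,-0.005,0.21,0,0,0],[-0.05,-0.005,0.21,0,0,0],[-0.12,-0.005,0.21,0,0,0],[-0.2,-0.005,0.21,0,0,0],[-0.28,-0.005,0.21,0,0,0],[-0.36,-0.005,0.21,0,0,0],[-0.4,-0.005,0.21,0,0,0]]]'
python3 -c "
from h import *
shift([505,-268,49])"
```

```text
t: 26.0
ee_pos: [413.0, -268.2, 49.7]
ee_rot: [-0.0, 1.0, -0.0, 0.001]
wrist_force: [0.1, -0.4, -0.2]
opening: 8.7
grip_force: 61.3
t 26.0 pos [ 413.  -268.2   49.7] yaw(y axis) 1.571 z [ 0.002 -0.    -1.   ] op 8.7 grip 61.278380155563354 F [ 0.1 -0.4 -0.2]
shift frac [-0.613  0.001  0.006]
```

```bash
python3 -m creep '[[[-0.05,0,0,0,0,0],[-0.12,0,0,0,0,0],[-0.2,0,0,0,0,0],[-0.28,0,0,0,0,0],[-0.36,0,0,0,0,0],[-0.44,0,0,0,0,0],[-0.52,0,0,0,0,0],[-0.58,0,0,0,0,0],[-0.61,0,0,0,0,0],[-0.61,0,0,0,0,0]]]'
python3 -m creep '[[[0,0,0.01,0,0,0],[0,0,0.02,0,0,0],[0,0,0.03,0,0,0],[0,0,0.03,0,0,0],[0,0,0.03,0,0,0],[0,0,0.03,0,0,0],[0,0,0.03,0,0,0],[0,0,0.03,0,0,0],[0,0,0.03,0,0,0],[0,0,0.03,0,0,0]]]'
```

```text
t: 27.0
ee_pos: [502.8, -268.3, 49.5]
ee_rot: [0.0, 1.0, 0.0, 0.0]
wrist_force: [0.4, -0.2, -1.6]
opening: 9.0
grip_force: 61.3
t: 28.0
ee_pos: [502.2, -268.5, 45.1]
ee_rot: [0.0, 1.0, -0.0, 0.0]
wrist_force: [-0.4, -1.2, 0.4]
opening: 9.0
grip_force: 61.3
```

```bash
python3 -m creep '[[[0,0,0.005,0,0,0],[0,0,0.005,0,0,0],[0,0,0.005,0,0,0],[0,0,0.005,0,0,0],[0,0,0.005,0,0,0],[0,0,-0.1,0,0,0],[0,0,-0.25,0,0,0],[0.1,0,-0.4,0,0,0],[0.3,0,-0.55,0,0,0],[0.5,0,-0.6,0,0,0]]]' 0.2
python3 - <<'E'
from h import *
state(); t=cam("top","t9.png"); w=cam("wrist","w9.png"); s=cam("side","s9.png")
for c in blobs(t["color"],(22,120,70),(34,255,255),20):
    r=cv2.minAreaRect(c);b=cv2.boundingRect(c);print("top",np.round(r[0],1),np.round(r[1],1),b,ray(t,*r[0],62).round(0),ray(t,b[0]+b[2]/2,b[1]+b[3],62).round(0))
print("expected outer end",proj(t,[486.7,-268,62]).round(1))
for c in blobs(w["color"],(20,110,70),(36,255,255),60):
    r=cv2.minAreaRect(c);b=cv2.boundingRect(c);print("wrist",b,np.round(r[2]),ray(w,b[0]+b[2]/2,b[1],62).round(1))
print([(n,np.linalg.norm(0)) for n in ()])
E
```

```text
t: 29.0
ee_pos: [427.8, -268.8, 136.9]
ee_rot: [0.0, 1.0, -0.001, 0.002]
wrist_force: [0.8, -0.4, 0.3]
opening: 51.5
grip_force: 0.0
t 29.0 pos [ 427.8 -268.8  136.9] yaw(y axis) 1.571 z [ 0.003 -0.002 -1.   ] op 51.5 grip 0.0 F [ 0.8 -0.4  0.3]
top [400.5 212. ] [ 5. 34.] (398, 195, 6, 35) [ 535. -265.   62.] [ 484. -266.   62.]
top [253.2 217.5] [67.1  5.9] (250, 184, 7, 68) [509. 147.  62.] [413. 141.  62.]
top [227.5 217.5] [67.  5.] (225, 184, 6, 68) [507. 218.  62.] [411. 212.  62.]
top [401.5 179. ] [ 3. 24.] (400, 167, 4, 25) [ 629. -268.   62.] [ 592. -269.   62.]
top [319.5 123.5] [33. 27.] (306, 107, 28, 34) [787. -31.  62.] [735. -34.  62.]
expected outer end [401.5 229.1]
wrist (314, 265, 14, 93) 90.0 [ 461.4 -267.4   62. ]
[]
```

```bash
python3 -c "
from cell import job
print(job.job_done())"
```

```text
the job is handed in; nothing more can be done
None
```

I handed the job in at about 29 s: the job spindle's pitch is 9 mm, and the 9 mm comb sat home in it by itself and now stands in the green slot about 42 mm past the mouth, with the other two in their rack places; I read the pitches (9, 12 and 15 mm) from the images, so the two wrong combs were never tried on the thread (I only lifted the 12 mm one and put it back), and no verdict was returned.

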